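Pry the snap-fit cover loose from a terminal box

ROBOT

A 6-joint arm with a two-finger parallel gripper is mounted at the origin on the work surface; the furniture and walls round the work are solid. World frame = base frame: x ahead of the robot, y to its left, z up, the work surface at z = 0. Lengths are in m, angles in rad, forces in N, time in s.
With the tool pointing down it reaches from about 0.425 to 0.95 m from the base axis. Payload 3.5 kg.
Tool frame: the origin (TCP) lies between the finger pads; the fingertips stand 25 mm ahead of it and the grasp point (between the pads) lies 6 mm ahead of it (ctrl.finger_overhang is the distance from the TCP to the fingertips, in m); x points along the fingers, y is the direction in which the jaws open and shut, and the axes are right-handed (so a half turn about x gives the same grasp; the last joint's range is limited). The gripper opens to 85 mm and grips with 20 to 120 N. Pads are 22 mm wide; open, the fingers measure 114 mm over their backs; the gripper's body (76 mm by 85 mm) begins 54 mm behind the grasp point. The pads swing forward as they close: fully open they stand 13 mm farther back than shut.
Start: joints at [1.168, 0.286, 1.577, -0, 1.279, -0.15], TCP at [0.169, 0.654, 0.256] pointing down, gripper open.
Joint ranges: [-2.77, 2.77], [-0.9, 2.22], [0.21, 2.48], [-1.53, 4.67], [0.24, 2.81], [-2.84, 2.84]. Speed limits (rad/s): [2.79, 2.79, 3.14, 3.14, 3.14, 3.14].

INTERFACE

Orientations are given as a unit quaternion [x, y, z, w].
In Python, from plant import ctrl gives the robot as it stands.
- The arm moves only by the tool play_rows, never from a script. Its argument "targets" is a list of rows, each an object with "delta_pos": the shift along the world's x, y, z normalised to -1 to 1, where 1 is 1000 mm, a list of three; "delta_rot": the turn, a rotation vector about the world's x, y, z normalised to -1 to 1, where 1 is pi rad, a list of three; "claw": the finger opening in mm, from 0 to 85.4. In form: [{"delta_pos": [tx, ty, tz], "delta_rot": [wx, wy, wz], "claw": claw}, ...]. A call has 1 to 20 rows; each row is the pose to reach, as a shift and turn from the pose measured when the call began, turning the shorter way round; what a row does not reach only later rows make up. A row lasts 1/12 s, in which the tool goes at most 41.7 mm and 7.16 degrees, less where a joint would pass 70% of its speed; a pose out of reach is approached as far as the arm can. A call with a number of a shift or a turn outside -1 to 1 is refused whole. A call with a gripper value outside its range is refused whole. The fingers move at their own pace and stop on an object; "newtons" is the grip in N (left out, the last holds). Time passes only in rows, so rows that repeat a pose let the fingers close. It gives the time, the measured TCP pose, the force and the opening at its end, in the units of the state.
- ctrl.get_state(): the state, without advancing time (a new reading comes with each control period).
- ctrl.read_camera(name): name is "side" or "top"; returns the picture (400x640x3 uint8, blue, green, red); there is no depth.
- ctrl.calibration(name): a dict with "fx", "fy", "cx", "cy" (pixels), "camera_from_world" (4x4, takes a point from world to camera coordinates). Camera axes: x right, y down, z forward; pixel columns grow to the right and rows downward; lengths in m; the calibration is good to about 2 mm. A picture is of the moment at which its call begins. calibration takes no time and is no camera call.
- ctrl.sign_off(): hands the job in, once; it reports no verdict.
The state is a dict: "time": time; "qpos": joint angles; "dq": joint speeds; "joint_efforts": joint torques, N m; "eef_pos": TCP position; "tcp_rot": TCP orientation; "contact_force": force on the tool from outside, world axes, zero at the start; "wrist_torque": the same for the moment, N m; "opening": opening from 0.0 (shut) to 1.0 (fully open).
Only numpy, scipy, OpenCV 4.12 (cv2) and the standard library are available. Lean on these libraries where they do the work, as an engineer would, in place of code of your own. Each camera call takes 0.05 s, during which the arm holds its last target. There are 200 camera calls.

TASK

Pry the white snap-fit cover of the grey terminal box loose: take the orange-handled flat pry tool, put its blade into the notch in the box's front wall under the cover's edge, and lever the edge up until it snaps free. Then take the blade out and lay the tool down flat on the bench beside the box. Use the blade, not the fingers, on the cover, and leave the red screwdriver where it lies.

Things in the scene. Friction and masses are not known exactly. Their poses are not given: they have to be found in the camera images.
- pry_tool_grip (a point): Centre of the orange handle of the flat pry tool lying on the bench; handle 95 mm long (x), 24 wide (y, grasp across it), 26 high (z), so 13 mm above the bench. +x points along the tool to the flat steel blade, 16 mm wide, 3 thick, at mid-height of the handle, tip at x = +115 mm; its collar (18 wide, 10 high) ends at x = +56. 100 g.
- notch (a point): Mouth centre of the notch in the front wall of the fixed grey box (110x84 mm): 36 mm wide (y), 14 high, 59 mm above the bench; sill at 52 mm, roof = cover's underside at 66 mm. The blade goes in along +x (level); 40 mm of free depth. Orange chevron on the cover points to it. A plywood board 180x150x12 mm under the box reaches 35 mm in front of the wall.
- cover: White snap-fit cover 119x90x4 mm, 60 g, loose but held by two sprung catches near its front. Origin: middle of its front edge, underside, 6 mm in front of the box wall, 66 mm above the bench when seated; x points back over the box. Lifting that edge takes about 3 N; past about 7 mm of lift the catches let go, and it then rests loose on them, its edge 12 mm above its seat.
- screwdriver: Red screwdriver, 198 mm long, lying on the bench near the pry tool; to be left alone. Origin under its middle, the blade along its -y.
Mind the look-alikes: they are no part of the job. What is shaped like the part that bears pry_tool_grip but green is not meant.

How it is judged:
On the way, in this order (a step that is already met when the one before it is completed fails the run):
1. the blade is in the notch, under the edge of the cover, which is still seated (x of notch in the frame of pry_tool_grip between 0.05 and 0.113 m and y of notch in the frame of pry_tool_grip between -0.02 and 0.02 m and z of cover in the frame of notch below 0.011 m and z of notch in the frame of pry_tool_grip between -0.01 and 0.01 m), for 0.05 s.
2. the blade, still in the notch, has levered the cover's edge up (x of notch in the frame of pry_tool_grip between 0.05 and 0.115 m and z of cover in the frame of notch above 0.014 m), for 0.05 s.
At the end, for the whole second after the job is handed in: The cover's front edge stays at least 6.5 mm above its seat (or the cover is off the box), at rest and not touched by the pry tool; the tool lies at rest on the bench, handle centre under 25 mm high, within 12 degrees of level (distance between cover and notch above 0.0145 m and not (z of cover in the frame of notch below 0.0135 m and horizontal distance between cover and notch below 0.03 m) and contact force between pry_tool and cover below 0.05 N and linear speed of each of cover, pry_tool below 0.02 m/s and height (world z) of pry_tool_grip below 0.025 m and angle between pry_tool_grip's own x axis and vertical above 1.35 rad).
It fails at once if the fingers touched the cover (contact force between the fingers and cover above 0.5 N).
It fails at once if the red screwdriver was moved more than 30 mm (distance of screwdriver from where it was at the start of the episode above 0.03 m).
It also fails if it takes over 45 s, if anything falls off the work surface, if the arm or the gripper's body presses on something with over 40 N, if the wrist force passes 120 N, or if a joint passes its speed limit or range.

## Working session

There is one attempt and no reset: what is moved stays moved. The work goes in short steps, Python scripts to look and compute and a tool call to move; the robot and the scene stay as the last step left them, time stands still between calls to the robot, and variables do not carry over. Pictures are saved under pics/ and viewed, about 8 in all and at most 12, crops included, and the job is handed in when it is done.

Besides the shell and the picture viewer there is one more tool, called after "Request:" as name([rows], argument=value, ...), one row to a line, values as JSON. play_rows: Moves the arm, as the interface text tells. Its arguments: {"type":"object","properties":{"targets":{"type":"array"},"newtons":{"type":"number"}},"required":["targets"]}

```bash
mkdir -p pics; python3 - <<'E'
from plant import ctrl
import cv2
for n in("top","side"):
    cv2.imwrite(f"pics/{n}0.png",ctrl.read_camera(n)); c=ctrl.calibration(n); print(n,c)
s=ctrl.get_state();print(s)
E
```

```text
top {'fx': 461.14625309462286, 'fy': 461.14625309462286, 'cx': 318.75995409192524, 'cy': 205.809230586381, 'camera_from_world': array([[ 0.02519529, -0.99918295,  0.031601  , -0.09386393],
       [-0.99117437, -0.0290838 , -0.12933484,  0.47291625],
       [ 0.13014824, -0.02806347, -0.99109731,  1.08437196],
       [ 0.        ,  0.        ,  0.        ,  1.        ]])}
side {'fx': 469.50508423344854, 'fy': 469.50508423344854, 'cx': 320.6304119070185, 'cy': 200.80312853419798, 'camera_from_world': array([[ 0.99983252, -0.00823689,  0.01634278, -0.46144241],
       [ 0.01191922, -0.38455756, -0.92302406,  0.04534691],
       [ 0.01388758,  0.92306427, -0.38439497,  1.21000708],
       [ 0.        ,  0.        ,  0.        ,  1.        ]])}
{'time': 0.1, 'qpos': array([ 1.16799641e+00,  2.87155043e-01,  1.57804429e+00, -1.66457276e-05,
        1.27861792e+00, -1.49996754e-01]), 'dq': array([ 0.0001857 , -0.00220716, -0.0023228 , -0.00036429, -0.00240074,
        0.00105146]), 'joint_efforts': array([ 2.08421084e-04, -4.07293153e+01, -2.93700331e+01, -1.33685694e-04,
        3.33958531e-03,  6.18833997e-07]), 'eef_pos': array([0.16858514, 0.65304081, 0.25502605]), 'tcp_rot': array([ 0.08838165,  0.70167444, -0.08989806,  0.70125601]), 'contact_force': array([-0.3591798 , -0.07983052,  0.15688424]), 'wrist_torque': array([-0.00445876, -0.00015043, -0.04899347]), 'opening': 0.9938446769646545}
```

View pics/top0.png

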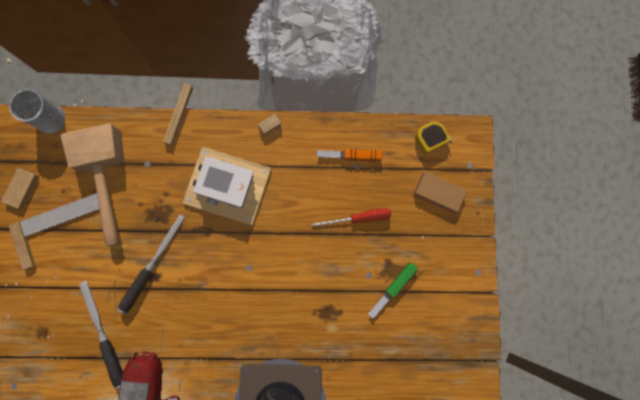

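View pics/side0.png

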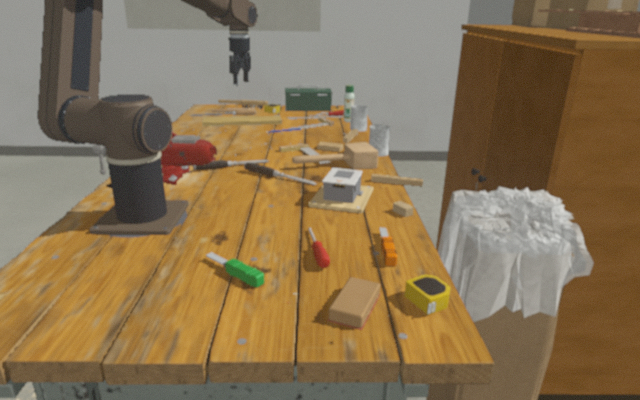

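```bash
python3 - <<'E'
import cv2,numpy as np
t=cv2.imread("pics/top0.png");s=cv2.imread("pics/side0.png")
a=cv2.resize(t[135:235,170:410],None,fx=3.3,fy=3.3,interpolation=cv2.INTER_CUBIC)
b=cv2.resize(s[160:280,290:420],None,fx=2.2,fy=2.2,interpolation=cv2.INTER_CUBIC)
o=np.zeros((a.shape[0]+b.shape[0],a.shape[1],3),np.uint8);o[:a.shape[0]]=a;o[a.shape[0]:,:b.shape[1]]=b
cv2.imwrite("pics/crop0.png",o);print(a.shape,b.shape)
E
```

```text
(330, 792, 3) (264, 286, 3)
```

View pics/crop0.png

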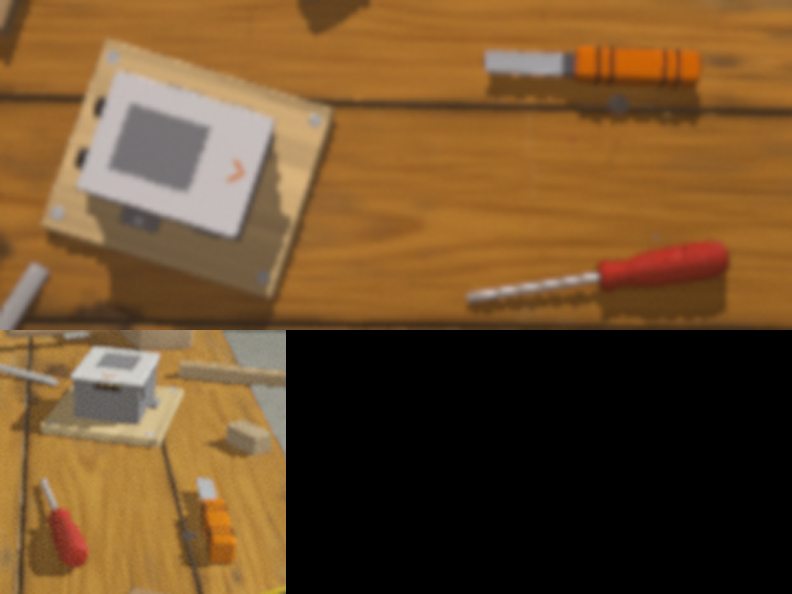

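```bash
cat > h.py <<'E'
import numpy as np,cv2
from plant import ctrl
from scipy.optimize import least_squares
def proj(n,P):
    c=ctrl.calibration(n);P=np.atleast_2d(P);M=c["camera_from_world"];q=P@M[:3,:3].T+M[:3,3]
    return np.c_[c["fx"]*q[:,0]/q[:,2]+c["cx"],c["fy"]*q[:,1]/q[:,2]+c["cy"]]
def back(n,uv,z):
    c=ctrl.calibration(n);M=c["camera_from_world"];R=M[:3,:3];o=-R.T@M[:3,3]
    uv=np.atleast_2d(uv);d=np.c_[(uv[:,0]-c["cx"])/c["fx"],(uv[:,1]-c["cy"])/c["fy"],np.ones(len(uv))]@R
    return o+d*((z-o[2])/d[:,2])[:,None]
E
python3 - <<'E'
from h import *
f=lambda L:np.array(L)/3.3+[170,135]-0.35
cov=f([(122,72),(273,120),(240,237),(79,187)]);brd=f([(108,40),(332,106),(272,298),(42,226)])
# notch frame: x into box; corners back-left.. local
# image: up=+x world, left=+y ; box +x points to image left(+y); box +y = right-hand
def loc(x0,x1,w):return np.array([(x1,-w),(x0,-w),(x0,w),(x1,w)])
def res(p,L,z,uv):
    c,s=np.cos(p[2]),np.sin(p[2]);w=L@np.array([[c,s],[-s,c]])+p[:2]
    return (proj("top",np.c_[w,np.full(4,z)])-uv).ravel()
for nm,L,z,uv in(("cover",loc(-.006,.113,.045),.070,cov),("board",loc(-.035,.145,.075),.012,brd)):
    r=least_squares(res,[.55,.2,1.4],args=(L,z,uv));print(nm,r.x,np.degrees(r.x[2]),r.fun.round(1))
i=cv2.imread("pics/top0.png");hsv=cv2.cvtColor(i,cv2.COLOR_BGR2HSV)
for n,z in(("top",.024),("side",.015)):
    i=cv2.imread(f"pics/{n}0.png").astype(int)
    m=((i[...,2]>170)&(i[...,0]<40)&(i[...,1]<140)&(i[...,2]-i[...,1]>75)).astype(np.uint8)
    k,l,st,ce=cv2.connectedComponentsWithStats(m)
    for j in range(1,k):
        if st[j,4]>50: 
            pts=np.argwhere(l==j)[:,::-1].astype(np.float32);print(n,st[j],ce[j],back(n,ce[j],z),cv2.minAreaRect(pts))
print("tip",back("top",f([(485,62),(577,64),(700,66)]),.02))
print(proj("top",[[.5,0,0],[.169,.654,.256]]))
E
```

```text
cover [0.50751189 0.09231011 1.29942142] 74.45136324226058 [-0.9 -0.7  1.7 -0.4 -0.4  0.4 -0.4  0.6]
board [0.50808883 0.09328995 1.30290646] 74.65104129658906 [-0.6 -0.5  0.7  0.4  0.3 -0.2 -0.4  0.2]
top [356 150  15   8 112] [363.22321429 153.34821429] [[ 0.610983   -0.18830267  0.024     ]] ((363.0, 153.5), (7.0, 14.0), 90.0)
side [384 237  13  21 132] [389.62878788 247.78030303] [[ 0.61463288 -0.1730263   0.015     ]] ((389.2735900878906, 247.70755004882812), (21.016162872314453, 8.378993034362793), 74.05460357666016)
tip [[ 0.60792365 -0.07265703  0.02      ]
 [ 0.60867303 -0.14207337  0.02      ]
 [ 0.61020061 -0.23526427  0.02      ]]
[[286.15673465 196.71387913]
 [-87.49328445 345.80551175]]
```

```bash
python3 - <<'E'
from h import *
from scipy.spatial.transform import Rotation as R
print(ctrl.finger_overhang)
s=ctrl.get_state();A=R.from_quat(s["tcp_rot"]);print(A.as_matrix().round(3))
y=A.as_matrix()[:,1];print(np.degrees(np.arctan2(y[1],y[0])))
for p in([.48,-.2,0],[.48,-.07,0]):print(proj("top",p))
E
```

```text
0.025
[[-0.001  0.25   0.968]
 [-0.002  0.968 -0.25 ]
 [-1.    -0.002 -0.   ]]
75.51574133174013
[[366.00330819 206.99737821]]
[[314.01228877 205.48345168]]
```

Request:
play_rows([
  {"delta_pos": [0.33, -0.4, 0.0], "delta_rot": [0, 0, -0.2], "claw": 85},
  {"delta_pos": [0.33, -0.4, 0.0], "delta_rot": [0, 0, -0.2], "claw": 85},
  {"delta_pos": [0.33, -0.4, 0.0], "delta_rot": [0, 0, -0.2], "claw": 85},
  {"delta_pos": [0.33, -0.4, 0.0], "delta_rot": [0, 0, -0.2], "claw": 85},
  {"delta_pos": [0.33, -0.4, 0.0], "delta_rot": [0, 0, -0.2], "claw": 85},
  {"delta_pos": [0.33, -0.4, 0.0], "delta_rot": [0, 0, -0.2], "claw": 85},
  {"delta_pos": [0.33, -0.4, 0.0], "delta_rot": [0, 0, -0.2], "claw": 85},
  {"delta_pos": [0.33, -0.4, 0.0], "delta_rot": [0, 0, -0.2], "claw": 85},
  {"delta_pos": [0.33, -0.4, 0.0], "delta_rot": [0, 0, -0.2], "claw": 85},
  {"delta_pos": [0.33, -0.4, 0.0], "delta_rot": [0, 0, -0.2], "claw": 85},
  {"delta_pos": [0.33, -0.4, 0.0], "delta_rot": [0, 0, -0.2], "claw": 85},
  {"delta_pos": [0.33, -0.4, 0.0], "delta_rot": [0, 0, -0.2], "claw": 85},
  {"delta_pos": [0.33, -0.4, 0.0], "delta_rot": [0, 0, -0.2], "claw": 85},
  {"delta_pos": [0.33, -0.4, 0.0], "delta_rot": [0, 0, -0.2], "claw": 85},
])

```text
time: 1.27
eef_pos: [0.5007, 0.2497, 0.2545]
tcp_rot: [0.302, 0.639, -0.304, 0.638]
contact_force: [0.3, 0.4, -0.2]
opening: 0.996
```

Request:
play_rows([
  {"delta_pos": [0.108, -0.434, -0.12], "delta_rot": [0, 0, -0.214], "claw": 60},
  {"delta_pos": [0.108, -0.434, -0.12], "delta_rot": [0, 0, -0.214], "claw": 60},
  {"delta_pos": [0.108, -0.434, -0.12], "delta_rot": [0, 0, -0.214], "claw": 60},
  {"delta_pos": [0.108, -0.434, -0.12], "delta_rot": [0, 0, -0.214], "claw": 60},
  {"delta_pos": [0.108, -0.434, -0.12], "delta_rot": [0, 0, -0.214], "claw": 60},
  {"delta_pos": [0.108, -0.434, -0.12], "delta_rot": [0, 0, -0.214], "claw": 60},
  {"delta_pos": [0.108, -0.434, -0.12], "delta_rot": [0, 0, -0.214], "claw": 60},
  {"delta_pos": [0.108, -0.434, -0.12], "delta_rot": [0, 0, -0.214], "claw": 60},
  {"delta_pos": [0.108, -0.434, -0.12], "delta_rot": [0, 0, -0.214], "claw": 60},
  {"delta_pos": [0.108, -0.434, -0.12], "delta_rot": [0, 0, -0.214], "claw": 60},
  {"delta_pos": [0.108, -0.434, -0.12], "delta_rot": [0, 0, -0.214], "claw": 60},
  {"delta_pos": [0.108, -0.434, -0.12], "delta_rot": [0, 0, -0.214], "claw": 60},
  {"delta_pos": [0.108, -0.434, -0.12], "delta_rot": [0, 0, -0.214], "claw": 60},
  {"delta_pos": [0.108, -0.434, -0.12], "delta_rot": [0, 0, -0.214], "claw": 60},
])

```text
time: 2.43
eef_pos: [0.6084, -0.1832, 0.1339]
tcp_rot: [0.496, 0.504, -0.498, 0.502]
contact_force: [0.3, 0.5, -1.0]
opening: 0.704
```

```bash
python3 - <<'E'
from h import *
from scipy.spatial.transform import Rotation as R
s=ctrl.get_state();print(s["eef_pos"],R.from_quat(s["tcp_rot"]).as_matrix().round(3),s["opening"])
i=ctrl.read_camera("side")
cv2.imwrite("pics/c1.png",cv2.resize(i[170:290,300:460],None,fx=4,fy=4,interpolation=cv2.INTER_CUBIC))
E
```

```text
[ 0.60838719 -0.18324884  0.13388692] [[-0.004  1.     0.012]
 [ 0.001  0.012 -1.   ]
 [-1.    -0.004 -0.001]] 0.7040895095002978
```

View pics/c1.png

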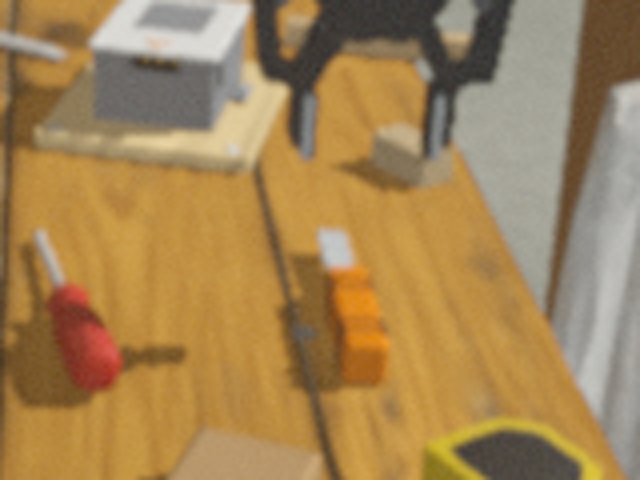

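Request:
play_rows([
  {"delta_pos": [0, 0, -0.04], "delta_rot": [0, 0, 0], "claw": 55},
  {"delta_pos": [0, 0, -0.07], "delta_rot": [0, 0, 0], "claw": 55},
  {"delta_pos": [0, 0, -0.09], "delta_rot": [0, 0, 0], "claw": 55},
  {"delta_pos": [0, 0, -0.105], "delta_rot": [0, 0, 0], "claw": 55},
  {"delta_pos": [0, 0, -0.105], "delta_rot": [0, 0, 0], "claw": 55},
  {"delta_pos": [0, 0, -0.105], "delta_rot": [0, 0, 0], "claw": 55},
  {"delta_pos": [0, 0, -0.105], "delta_rot": [0, 0, 0], "claw": 35},
  {"delta_pos": [0, 0, -0.105], "delta_rot": [0, 0, 0], "claw": 20},
  {"delta_pos": [0, 0, -0.105], "delta_rot": [0, 0, 0], "claw": 5},
  {"delta_pos": [0, 0, -0.105], "delta_rot": [0, 0, 0], "claw": 5},
  {"delta_pos": [0, 0, -0.105], "delta_rot": [0, 0, 0], "claw": 5},
  {"delta_pos": [0, 0, -0.105], "delta_rot": [0, 0, 0], "claw": 5},
  {"delta_pos": [0, 0, -0.105], "delta_rot": [0, 0, 0], "claw": 5},
], newtons=100)

```text
time: 3.57
eef_pos: [0.6103, -0.1832, 0.0322]
tcp_rot: [0.497, 0.503, -0.497, 0.504]
contact_force: [-1.1, 1.4, 6.5]
opening: 0.259
```

Request:
play_rows([
  {"delta_pos": [0, 0, 0.03], "delta_rot": [0, 0, 0], "claw": 5},
  {"delta_pos": [0, 0, 0.06], "delta_rot": [0, 0, 0], "claw": 5},
  {"delta_pos": [0, 0, 0.09], "delta_rot": [0, 0, 0], "claw": 5},
  {"delta_pos": [-0.025, 0.025, 0.1], "delta_rot": [0, 0, -0.03], "claw": 5},
  {"delta_pos": [-0.05, 0.05, 0.1], "delta_rot": [0, 0, -0.06], "claw": 5},
  {"delta_pos": [-0.075, 0.075, 0.1], "delta_rot": [0, 0, -0.09], "claw": 5},
  {"delta_pos": [-0.1, 0.1, 0.1], "delta_rot": [0, 0, -0.09], "claw": 5},
  {"delta_pos": [-0.125, 0.12, 0.1], "delta_rot": [0, 0, -0.09], "claw": 5},
  {"delta_pos": [-0.141, 0.136, 0.09], "delta_rot": [0, 0, -0.09], "claw": 5},
  {"delta_pos": [-0.141, 0.136, 0.07], "delta_rot": [0, 0, -0.09], "claw": 5},
  {"delta_pos": [-0.141, 0.136, 0.055], "delta_rot": [0, 0, -0.09], "claw": 5},
  {"delta_pos": [-0.141, 0.136, 0.046], "delta_rot": [0, 0, -0.09], "claw": 5},
  {"delta_pos": [-0.141, 0.136, 0.046], "delta_rot": [0, 0, -0.09], "claw": 5},
  {"delta_pos": [-0.141, 0.136, 0.046], "delta_rot": [0, 0, -0.09], "claw": 5},
], newtons=100)

```text
time: 4.73
eef_pos: [0.4693, -0.0474, 0.0781]
tcp_rot: [-0.562, -0.428, 0.563, -0.428]
contact_force: [0.7, 0.1, -1.0]
opening: 0.256
```

```bash
python3 - <<'E'
from h import *
from scipy.spatial.transform import Rotation as R
s=ctrl.get_state();print(s["eef_pos"],R.from_quat(s["tcp_rot"]).as_matrix().round(3),s["opening"])
t=ctrl.read_camera("top");i=ctrl.read_camera("side")
cv2.imwrite("pics/top2.png",t);cv2.imwrite("pics/side2.png",i)
a=cv2.resize(t[140:260,180:380],None,fx=3,fy=3,interpolation=cv2.INTER_CUBIC)
b=cv2.resize(i[140:260,260:460],None,fx=3,fy=3,interpolation=cv2.INTER_CUBIC)
cv2.imwrite("pics/c2.png",np.vstack([a,b])[:720].copy() if 0 else cv2.resize(np.vstack([a,b]),(500,600)))
cv2.imwrite("pics/c2.png",cv2.resize(np.vstack([t[150:240,180:380],i[150:240,260:460]]),(660,594),interpolation=cv2.INTER_CUBIC))
n=np.array([.508,.0928,.059]);d=np.array([np.cos(1.3),np.sin(1.3),0])
sc=lambda q,o,e:((q-o)*3.3+[0,e]).round()
print(sc(proj("side",[n,n-.035*d]),[260,150],297),sc(proj("top",[n,n-.035*d]),[180,150],0))
E
```

```text
[ 0.46926399 -0.04741211  0.07809377] [[-0.001  0.964 -0.267]
 [-0.001 -0.267 -0.964]
 [-1.    -0.     0.001]] 0.2561091477105219
[[257. 418.]
 [247. 433.]] [[218. 127.]
 [264. 141.]]
```

View pics/c2.png

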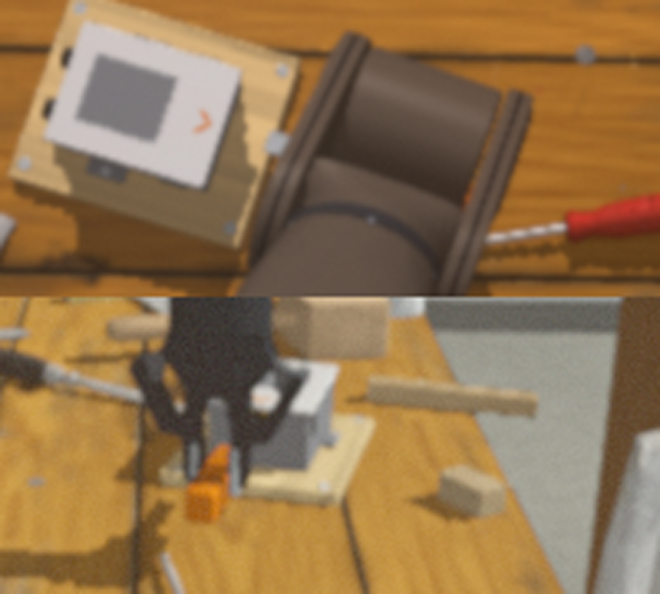

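```bash
python3 - <<'E'
from h import *
s=ctrl.get_state();d=np.array([np.cos(1.3),np.sin(1.3),0]);l=np.array([-d[1],d[0],0])
c=s["eef_pos"]-.005*d-[0,0,.019]
k=c-.0475*d
P=[k+a*l*.012+[0,0,b*.013] for a,b in((1,1),(-1,1),(-1,-1),(1,-1))]
q=(proj("side",P)-[260,150]);print((q*3.3+[0,297]).round())
i=cv2.imread("pics/side2.png")
o=cv2.resize(i[190:220,305:345],(800,600),interpolation=cv2.INTER_CUBIC)
cv2.polylines(o,[np.int32((proj("side",P)-[305,190]+.5)*20)],True,(255,0,0),1)
cv2.imwrite("pics/c3.png",o)
E
```

```text
[[179. 492.]
 [212. 496.]
 [211. 530.]
 [179. 526.]]
```

View pics/c3.png

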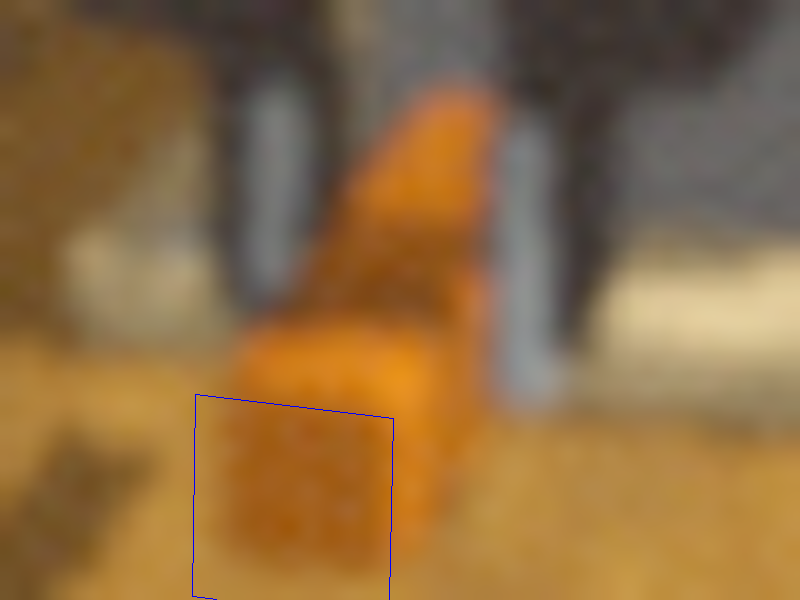

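```bash
python3 - <<'E'
from h import *
def box(c,yaw,z):
    d=np.array([np.cos(yaw),np.sin(yaw),0]);l=np.array([-d[1],d[0],0])
    return [np.array([*c,z])+a*.0475*d+b*.012*l+[0,0,e*.013] for a in(-1,1) for b in(-1,1) for e in(-1,1)]
for f,c,yaw,z,roi in(("side0",(.609,-.188),1.583,.013,(370,410,225,270)),("side2",(.468,-.052),1.3,.059,(305,345,180,222))):
    q=proj("side",box(c,yaw,z));print(f,"pred",q.min(0).round(1),q.max(0).round(1))
    i=cv2.imread(f"pics/{f}.png");h=cv2.cvtColor(i,cv2.COLOR_BGR2HSV)
    m=(h[...,0]<14)&(h[...,1]>215)&(h[...,2]>110);a,b,e,g=roi;m=m[e:g,a:b];y,x=np.nonzero(m)
    print("obs",x.min()+a,y.min()+e,x.max()+a+1,y.max()+e+1,m.sum())
    print("bottom band col",(x[y>y.max()-3]+a).mean())
E
```

```text
side0 pred [379.3 236.7] [397.5 268. ]Traceback (most recent call last):
  File "<stdin>", line 9, in <module>
    return umr_minimum(a, axis, None, out, keepdims, initial, where)
ValueError: zero-size array to reduction operation minimum which has no identity
```

Request:
play_rows([
  {"delta_pos": [0.003, 0.01, 0], "delta_rot": [0, 0, 0], "claw": 5},
  {"delta_pos": [0.005, 0.019, 0], "delta_rot": [0, 0, 0], "claw": 5},
  {"delta_pos": [0.008, 0.029, 0], "delta_rot": [0, 0, 0], "claw": 5},
  {"delta_pos": [0.011, 0.039, 0], "delta_rot": [0, 0, 0], "claw": 5},
  {"delta_pos": [0.012, 0.044, 0], "delta_rot": [0, 0, 0], "claw": 5},
  {"delta_pos": [0.012, 0.044, 0], "delta_rot": [0, 0, 0], "claw": 5},
], newtons=110)

```text
time: 5.33
eef_pos: [0.4824, -0.0023, 0.0791]
tcp_rot: [0.562, 0.428, -0.562, 0.43]
contact_force: [0.4, 0.3, -1.0]
opening: 0.251
```

Request:
play_rows([
  {"delta_pos": [0.002, 0.008, -0.001], "delta_rot": [0, 0, 0], "claw": 5},
  {"delta_pos": [0.0045, 0.0165, -0.001], "delta_rot": [0, 0, 0], "claw": 5},
  {"delta_pos": [0.0045, 0.0165, -0.001], "delta_rot": [0, 0, 0], "claw": 5},
  {"delta_pos": [0.0045, 0.0165, -0.001], "delta_rot": [0, 0, 0], "claw": 5},
])

```text
time: 5.67
eef_pos: [0.4869, 0.0147, 0.078]
tcp_rot: [0.562, 0.428, -0.562, 0.43]
contact_force: [1.0, 0.4, -1.0]
opening: 0.251
```

```bash
python3 - <<'E'
from h import *
t=ctrl.read_camera("top");i=ctrl.read_camera("side")
cv2.imwrite("pics/c4.png",cv2.resize(np.vstack([t[150:240,180:380],i[150:240,260:460]]),(660,594),interpolation=cv2.INTER_CUBIC))
E
```

```text
(no output)
```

View pics/c4.png

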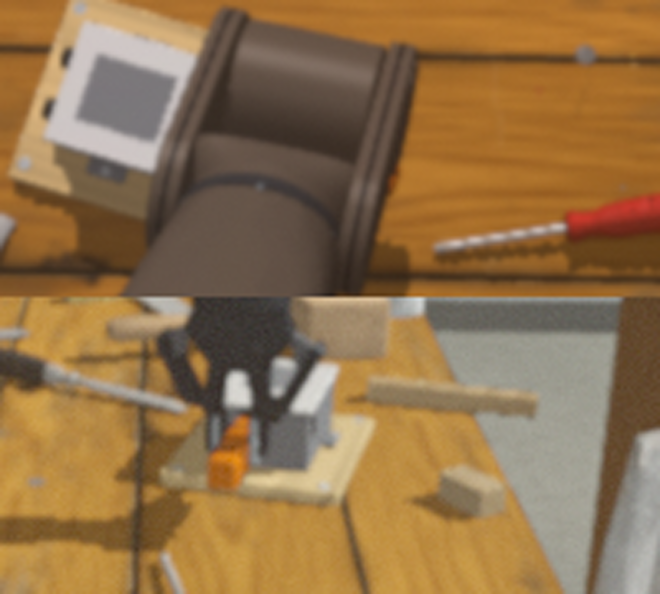

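Request:
play_rows([
  {"delta_pos": [0, 0, 0], "delta_rot": [0.0107, -0.003, 0], "claw": 5},
  {"delta_pos": [0, 0, 0], "delta_rot": [0.0214, -0.0059, 0], "claw": 5},
  {"delta_pos": [0, 0, 0], "delta_rot": [0.027, -0.0074, 0], "claw": 5},
  {"delta_pos": [0, 0, 0], "delta_rot": [0.0321, -0.0089, 0], "claw": 5},
  {"delta_pos": [0, 0, 0], "delta_rot": [0.0375, -0.0104, 0], "claw": 5},
  {"delta_pos": [0, 0, 0], "delta_rot": [0.0375, -0.0104, 0], "claw": 5},
  {"delta_pos": [0, 0, 0], "delta_rot": [0.0375, -0.0104, 0], "claw": 5},
], newtons=120)

```text
time: 6.35
eef_pos: [0.4873, 0.014, 0.0786]
tcp_rot: [0.596, 0.453, -0.527, 0.403]
contact_force: [0.3, 0.4, -2.7]
opening: 0.25
```

```bash
python3 - <<'E'
from h import *
s=ctrl.get_state();print(s["eef_pos"],s["contact_force"],s["wrist_torque"])
i=ctrl.read_camera("side")
a=cv2.imread("pics/side2.png")
cv2.imwrite("pics/c5.png",cv2.resize(np.hstack([a[160:210,320:370],i[160:210,320:370]]),(800,400),interpolation=cv2.INTER_CUBIC))
E
```

```text
[0.48729512 0.01396493 0.07855777] [ 0.27942421  0.39676752 -2.72117896] [-0.18102326  0.07187825  0.03361569]
```

View pics/c5.png

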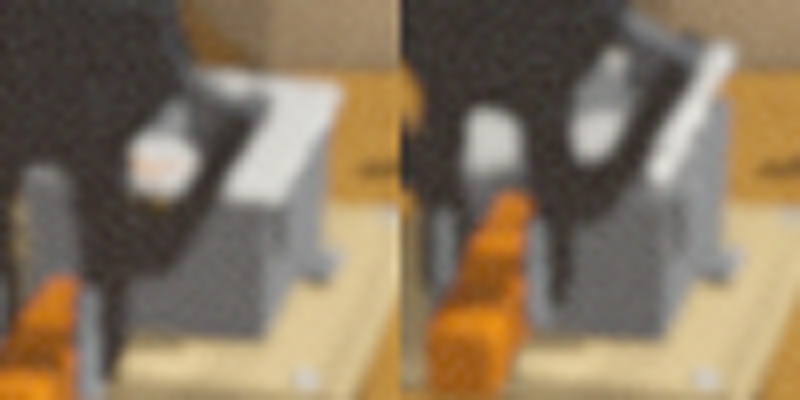

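Request:
play_rows([
  {"delta_pos": [0, 0, 0.001], "delta_rot": [0.0053, -0.0015, 0], "claw": 5},
  {"delta_pos": [0, 0, 0.002], "delta_rot": [0.0107, -0.003, 0], "claw": 5},
  {"delta_pos": [0, 0, 0.003], "delta_rot": [0.016, -0.0044, 0], "claw": 5},
  {"delta_pos": [0, 0, 0.003], "delta_rot": [0.016, -0.0044, 0], "claw": 5},
  {"delta_pos": [0, 0, 0.003], "delta_rot": [0.016, -0.0044, 0], "claw": 5},
])

```text
time: 6.82
eef_pos: [0.4875, 0.0138, 0.0819]
tcp_rot: [0.61, 0.463, -0.511, 0.391]
contact_force: [0.1, -0.3, -0.5]
opening: 0.244
```

```bash
python3 - <<'E'
from h import *
s=ctrl.get_state();print(s["eef_pos"],s["contact_force"],s["wrist_torque"])
i=ctrl.read_camera("side")
a=cv2.imread("pics/side2.png")
cv2.imwrite("pics/c6.png",cv2.resize(np.hstack([a[160:210,320:370],i[160:210,320:370]]),(800,400),interpolation=cv2.INTER_CUBIC))
E
```

```text
[0.48751926 0.01381479 0.08185393] [ 0.07919846 -0.3381154  -0.5434573 ] [-0.18218917  0.10933259 -0.01392071]
```

View pics/c6.png

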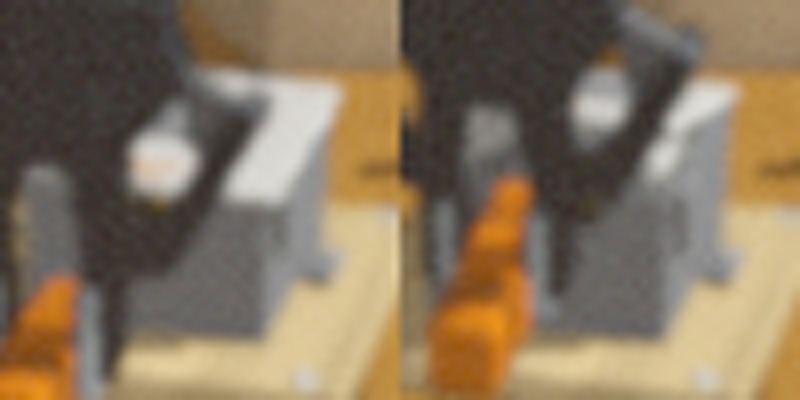

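Request:
play_rows([
  {"delta_pos": [0, 0, 0], "delta_rot": [-0.0107, 0.003, 0], "claw": 5},
  {"delta_pos": [0, 0, 0], "delta_rot": [-0.0214, 0.0059, 0], "claw": 5},
  {"delta_pos": [0, 0, 0], "delta_rot": [-0.0268, 0.0074, 0], "claw": 5},
  {"delta_pos": [0, 0, 0], "delta_rot": [-0.0268, 0.0074, 0], "claw": 5},
  {"delta_pos": [0, 0, 0], "delta_rot": [-0.0268, 0.0074, 0], "claw": 5},
])

```text
time: 7.28
eef_pos: [0.4875, 0.0142, 0.0818]
tcp_rot: [0.587, 0.446, -0.537, 0.411]
contact_force: [-0.5, 0.1, -0.8]
opening: 0.252
```

```bash
python3 - <<'E'
from h import *
s=ctrl.get_state();print(s["eef_pos"],s["contact_force"],s["wrist_torque"])
i=ctrl.read_camera("side");t=ctrl.read_camera("top")
cv2.imwrite("pics/side7.png",i)
cv2.imwrite("pics/c7.png",cv2.resize(np.hstack([t[140:220,180:260],i[155:215,310:370][:, :].repeat(1,0) if 0 else cv2.resize(i[155:215,310:370],(80,80),interpolation=cv2.INTER_CUBIC)]),(800,400),interpolation=cv2.INTER_CUBIC))
E
```

```text
[0.48753299 0.01419573 0.08180685] [-0.53798399  0.07264803 -0.78609393] [-0.07540575  0.02558248  0.01157232]
```

View pics/c7.png

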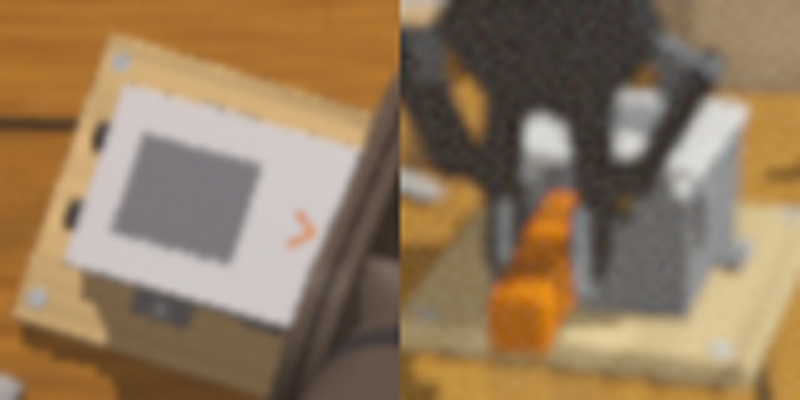

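```bash
python3 - <<'E'
from h import *
n=np.array([.508,.0928,.0]);d=np.array([np.cos(1.3),np.sin(1.3),0]);l=np.array([-d[1],d[0],0])
for L in(0,.012):print(proj("side",[n-.006*d-.045*l+[0,0,.066+L],n-.006*d-.045*l+[0,0,.070+L],n+.113*d-.045*l+[0,0,.07]]).round(1))
for f in("side0","side2","side7"):
    g=cv2.imread(f"pics/{f}.png").astype(int).sum(2)//3
    print(f);print(g[174:190,348:364])
a=cv2.imread("pics/c6.png");g=cv2.resize(a,(100,50),interpolation=cv2.INTER_AREA).astype(int).sum(2)//3
print(g[14:30,50+28:50+44])
E
```

```text
[[353.6 186.7]
 [353.7 185.3]
 [361.7 171.5]]
[[353.8 182.5]
 [353.9 181.1]
 [361.7 171.5]]
side0
[[137 140 137 139 162 183 198 202 203 204 204 208 203 174 138 123]
 [139 135 136 152 177 194 201 202 203 205 206 207 192 159 133 122]
 [136 138 149 168 190 199 205 203 203 205 206 197 169 143 126 122]
 [149 152 166 187 198 202 203 203 203 202 200 175 150 133 124 123]
 [176 174 185 199 202 203 201 204 205 202 186 155 137 129 126 123]
 [195 195 200 204 203 204 202 207 207 200 172 143 135 130 128 132]
 [204 203 203 203 204 203 205 207 206 188 156 141 134 130 127 129]
 [204 205 204 204 202 203 206 208 197 171 145 138 138 132 124 124]
 [203 203 204 204 204 205 205 197 177 150 136 133 135 130 127 123]
 [193 194 198 199 202 203 202 187 160 145 137 138 136 130 129 125]
 [167 171 173 177 180 184 186 166 142 139 136 136 139 131 131 128]
 [124 129 135 135 143 146 152 140 135 136 139 141 143 150 148 146]
 [100 102 102 103 107 113 112 117 129 138 139 140 151 164 163 164]
 [ 94  95  95  98  97 104  99 111 130 138 137 144 158 170 172 173]
 [ 97  94  97  95 107 107 101 110 130 138 136 142 157 166 176 17
[... 2601 characters left out ...]
 149 147 146 145 142 134 133]
 [ 54  78 123 171 199 196 169 147 146 147 148 145 143 139 131 133]
 [ 59  89 129 164 180 172 152 146 150 149 146 146 146 139 132 130]
 [ 77  99 127 147 153 149 145 148 153 151 145 144 144 137 132 132]
 [ 89 105 119 130 130 137 142 145 151 149 146 145 144 137 132 134]
 [ 99 108 113 118 123 126 129 136 146 147 146 145 145 143 139 137]
 [102 107 107 111 116 121 114 122 140 145 147 148 153 156 155 152]
 [102 102 101 103 109 114 109 117 137 146 147 151 161 169 176 174]
 [104 102 103 104 108 110 109 118 137 146 145 151 165 178 183 183]
 [102 103 102 102 111 116 112 117 135 145 145 151 166 178 183 185]
 [103 105 104 105 113 119 116 118 137 145 145 153 165 177 183 185]]
```

Request:
play_rows([
  {"delta_pos": [0, 0, -0.001], "delta_rot": [-0.012, 0.003, 0], "claw": 5},
  {"delta_pos": [0, 0, -0.002], "delta_rot": [-0.0235, 0.0065, 0], "claw": 5},
  {"delta_pos": [0, 0, -0.002], "delta_rot": [-0.0235, 0.0065, 0], "claw": 5},
  {"delta_pos": [-0.002, -0.008, -0.002], "delta_rot": [-0.0235, 0.0065, 0], "claw": 5},
  {"delta_pos": [-0.005, -0.018, -0.002], "delta_rot": [-0.0235, 0.0065, 0], "claw": 5},
  {"delta_pos": [-0.008, -0.029, -0.002], "delta_rot": [-0.0235, 0.0065, 0], "claw": 5},
  {"delta_pos": [-0.012, -0.043, -0.002], "delta_rot": [-0.0235, 0.0065, 0], "claw": 5},
  {"delta_pos": [-0.016, -0.058, -0.002], "delta_rot": [-0.0235, 0.0065, 0], "claw": 5},
  {"delta_pos": [-0.019, -0.068, -0.002], "delta_rot": [-0.0235, 0.0065, 0], "claw": 5},
  {"delta_pos": [-0.019, -0.068, -0.002], "delta_rot": [-0.0235, 0.0065, 0], "claw": 5},
])

```text
time: 8.22
eef_pos: [0.4679, -0.0564, 0.0798]
tcp_rot: [0.567, 0.429, -0.56, 0.427]
contact_force: [0.1, 0.2, -0.8]
opening: 0.249
```

```bash
python3 - <<'E'
from h import *
from scipy.spatial.transform import Rotation as R
s=ctrl.get_state();print(s["eef_pos"],R.from_quat(s["tcp_rot"]).as_matrix().round(3),s["contact_force"])
t=ctrl.read_camera("top");i=ctrl.read_camera("side");cv2.imwrite("pics/side8.png",i)
print(i.astype(int).sum(2)[174:190,348:364]//3)
cv2.imwrite("pics/c8.png",cv2.resize(np.vstack([t[150:240,180:380],i[150:240,260:460]]),(660,594),interpolation=cv2.INTER_CUBIC))
E
```

```text
[ 0.46788481 -0.05635589  0.07982006] [[ 0.006  0.963 -0.268]
 [ 0.008 -0.268 -0.963]
 [-1.     0.003 -0.01 ]] [ 0.09245302  0.20428692 -0.81307943]
[[ 86  90 101 116 146 187 206 212 215 213 216 204 181 152 135 129]
 [ 63  67  89 119 159 196 211 215 217 217 210 187 161 144 133 131]
 [ 57  59  75 126 178 206 214 216 220 215 197 167 148 142 131 129]
 [ 54  59  89 149 197 212 217 219 218 203 175 151 146 143 133 132]
 [ 50  66 120 172 205 216 217 218 209 183 158 146 145 143 132 134]
 [ 60  85 140 185 207 213 218 211 189 165 146 145 144 139 136 134]
 [ 65 102 145 173 191 201 211 199 172 150 144 149 142 140 135 133]
 [ 72 105 143 168 180 187 188 175 158 148 144 147 146 140 135 128]
 [ 83 109 138 171 191 183 168 157 154 151 148 146 144 137 132 133]
 [ 85 101 129 169 188 178 150 146 151 151 147 144 144 142 132 133]
 [ 96 106 117 146 163 152 134 132 146 147 144 146 143 143 138 138]
 [ 99 101 108 119 133 122 114 123 140 146 148 148 153 157 156 153]
 [105 104 102 105 111 115 108 120 140 143 145 151 163 172 172 175]
 [ 99 105 101 100 105 112 108 120 138 145 148 151 165 178 180 185]
 [103 101 103 102 111 117 110 120 134 144 146 153 168 179 185 187]
 [103 102 102 102 113 120 113 122 136 146 146 152 165 178 183 186]]
```

View pics/c8.png

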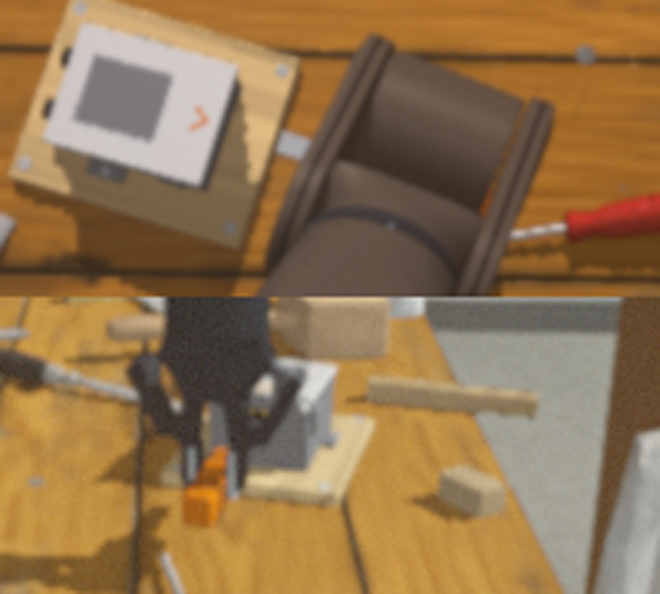

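Request:
play_rows([
  {"delta_pos": [0.0, -0.01, 0.025], "delta_rot": [0, 0, 0], "claw": 5},
  {"delta_pos": [0.0, -0.015, 0.05], "delta_rot": [0, 0, 0], "claw": 5},
  {"delta_pos": [0.025, -0.03, 0.06], "delta_rot": [0, 0, 0.03], "claw": 5},
  {"delta_pos": [0.05, -0.05, 0.06], "delta_rot": [0, 0, 0.06], "claw": 5},
  {"delta_pos": [0.075, -0.07, 0.06], "delta_rot": [0, 0, 0.09], "claw": 5},
  {"delta_pos": [0.1, -0.09, 0.06], "delta_rot": [0, 0, 0.09], "claw": 5},
  {"delta_pos": [0.125, -0.105, 0.05], "delta_rot": [0, 0, 0.09], "claw": 5},
  {"delta_pos": [0.142, -0.114, 0.03], "delta_rot": [0, 0, 0.09], "claw": 5},
  {"delta_pos": [0.142, -0.114, 0.0], "delta_rot": [0, 0, 0.09], "claw": 5},
  {"delta_pos": [0.142, -0.114, -0.02], "delta_rot": [0, 0, 0.09], "claw": 5},
  {"delta_pos": [0.142, -0.114, -0.035], "delta_rot": [0, 0, 0.09], "claw": 5},
  {"delta_pos": [0.142, -0.114, -0.042], "delta_rot": [0, 0, 0.09], "claw": 5},
  {"delta_pos": [0.142, -0.114, -0.045], "delta_rot": [0, 0, 0.09], "claw": 5},
  {"delta_pos": [0.142, -0.114, -0.045], "delta_rot": [0, 0, 0.09], "claw": 5},
])

```text
time: 9.48
eef_pos: [0.6103, -0.1685, 0.0348]
tcp_rot: [0.5, 0.505, -0.493, 0.501]
contact_force: [-0.3, -0.3, -1.8]
opening: 0.248
```

Request:
play_rows([
  {"delta_pos": [0, 0, -0.002], "delta_rot": [0, 0, 0], "claw": 5},
  {"delta_pos": [0, 0, -0.003], "delta_rot": [0, 0, 0], "claw": 5},
  {"delta_pos": [0, 0, -0.003], "delta_rot": [0, 0, 0], "claw": 26},
  {"delta_pos": [0, 0, -0.003], "delta_rot": [0, 0, 0], "claw": 35},
  {"delta_pos": [0, 0, -0.003], "delta_rot": [0, 0, 0], "claw": 50},
  {"delta_pos": [0, 0, -0.003], "delta_rot": [0, 0, 0], "claw": 55},
  {"delta_pos": [0, 0, -0.003], "delta_rot": [0, 0, 0], "claw": 55},
  {"delta_pos": [0, 0, 0.02], "delta_rot": [0, 0, 0], "claw": 55},
  {"delta_pos": [0, 0, 0.05], "delta_rot": [0, 0, 0], "claw": 55},
  {"delta_pos": [0, 0, 0.09], "delta_rot": [0, 0, 0], "claw": 55},
  {"delta_pos": [-0.03, -0.03, 0.13], "delta_rot": [0, 0, 0], "claw": 55},
  {"delta_pos": [-0.06, -0.06, 0.17], "delta_rot": [0, 0, 0], "claw": 55},
  {"delta_pos": [-0.08, -0.1, 0.2], "delta_rot": [0, 0, 0], "claw": 55},
  {"delta_pos": [-0.08, -0.14, 0.2], "delta_rot": [0, 0, 0], "claw": 55},
  {"delta_pos": [-0.08, -0.14, 0.2], "delta_rot": [0, 0, 0], "claw": 55},
])

```text
time: 10.73
eef_pos: [0.5298, -0.3102, 0.2379]
tcp_rot: [0.5, 0.504, -0.493, 0.503]
contact_force: [-0.2, -1.2, -0.4]
opening: 0.643
```

```bash
python3 - <<'E'
from h import *
t=ctrl.read_camera("top");i=ctrl.read_camera("side")
g=lambda x:x.astype(int).sum(2)//3
print("cover diff vs raised",abs(g(i)[165:190,352:364]-g(cv2.imread("pics/side8.png"))[165:190,352:364]).max())
s0=cv2.imread("pics/side0.png");print("screwdriver diff",abs(g(i)[225:275,300:335]-g(s0)[225:275,300:335]).max())
cv2.imwrite("pics/c9.png",cv2.resize(np.vstack([t[135:235,180:400],i[160:280,280:500][:100]]),(660,600),interpolation=cv2.INTER_CUBIC))
E
```

```text
cover diff vs raised 59
screwdriver diff 16
```

View pics/c9.png

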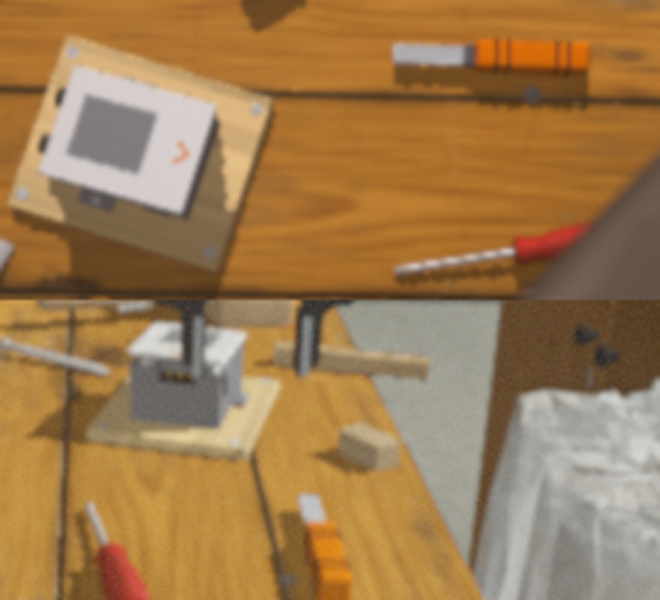

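```bash
python3 - <<'E'
from h import *
i=ctrl.read_camera("side");print(i.astype(int).sum(2)[174:188,348:362]//3)
q=ctrl.get_state();print(abs(q["dq"]).max())
ctrl.sign_off()
E
```

```text
[[116 141 166 189 203 211 214 214 212 214 214 203 182 150]
 [126 164 185 203 210 213 212 213 216 215 210 186 161 144]
 [146 184 204 213 213 214 211 215 218 215 196 168 151 138]
 [150 197 213 215 214 214 215 218 218 204 176 151 144 139]
 [153 196 213 214 215 215 215 217 207 184 155 145 145 140]
 [147 188 203 206 206 211 216 212 190 162 148 145 141 138]
 [135 166 181 184 191 200 209 197 168 150 145 142 147 140]
 [118 140 156 167 177 187 191 174 158 146 144 147 144 137]
 [102 119 136 170 190 183 169 154 153 150 147 147 142 138]
 [ 88 103 130 167 189 174 152 147 151 147 146 142 143 139]
 [ 89  99 118 147 164 152 133 134 146 147 148 146 146 140]
 [ 88  98 105 122 128 128 111 119 141 149 146 148 151 158]
 [ 97 105 102 105 111 113 104 117 138 147 148 149 161 173]
 [102  99  99 102 107 113 109 113 141 146 148 151 164 177]]
0.05199897426067371
the job is handed in; nothing more can be done
```

I pried the cover loose with the pry tool's blade and laid the tool back down on the bench. The job is handed in, and `sign_off` gave no verdict.

**What I did:** I took the orange-handled tool, put its blade about 29 mm into the notch, and tilted it up by about 10° until the front edge snapped free. I then lowered the blade, drew it out, and set the tool down close to where it first lay. The clock read about 11 s at hand-in, against the 45 s limit.

**Last checks:**
- **Cover:** in the side picture its front edge sits about 10–12 mm above its seat. It stayed there after the blade came out, and the picture just before hand-in matched.
- **Tool:** it lies flat on the bench, clear of the box.
- **Screwdriver:** its image region matches the start picture, so it did not move.

**Didn't fit or not settled:**
- **Cover comparison:** a pixel comparison of the cover before and after laying the tool down gave a difference of 59. I put it down to a finger of the gripper partly hiding the cover in the earlier picture, because the edge itself was unchanged.
- **Rear of the cover:** partway through the levering its rear edge also seemed to lift. It settled back when the catches let go.
- **Arm speed:** one joint still read 0.05 rad/s at hand-in, but the gripper was well clear of everything.

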